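# Mount a bored wood blank between bench centres

## Task

Two square wooden blanks, each bored lengthwise, lie on the bench. Lay the longer one in the two saddles of the green bench centres, in line with the centres, then slide the tailstock up as far as it will go, so that both steel points enter the bore and the blank is held snugly between them. Leave the short blank where it lies.

Things in the scene. Friction and masses are not known exactly. Their poses are not given: they have to be found in the camera images.
- long_blank: Longer of two pale square wooden blanks, 160 mm long, 40 x 40 mm, about 130 g, 21 mm round bore right through lengthwise. Lies flat. Origin at its middle; x along its length, z up. Laid in the saddles its middle is at z = 71 mm and it slides easily along them: the tailstock pushes it onto the headstock point. Held snugly, its middle is at x = 30 mm in the bed frame.
- short_blank: The shorter blank, same section and bore but only 100 mm long. To be left alone. Origin at its middle, x along its length, z up.
- bench_centres: Fixed bench centres: bed 410 x 84 mm, 25 high; green headstock and tailstock 105 high. Origin on the bench below the midpoint of the saddles; x along the bed to the headstock, z up. Steel cone points on the axis y = 0, z = 72: 18 long, 4 mm tips, 25 mm roots; fixed headstock tip at x = 95. Wooden saddles at x = -45 and 45, 16 thick: floor z = 51, 45 wide, lips to z = 77 flaring to 63 wide.
- tailstock (a joint): Tailstock travel in m: 0 = fully back, grows towards the headstock, limit 0.115. In the bed frame its tip is at x = -130 mm + travel. Move it by the upright black round post on its top: 24 mm diameter, z = 105 to 155 mm, y = 0, x = -188 mm + travel. Slides with about 4 N, stays where left. With the long blank snug between the points it stops at about 0.096.
Not all that is in view belongs to the job. Leave any orange or purple look-alike of the long_blank alone.

How it is judged:
On the way:
1. the long blank lies in both saddles, in line with the centres, while the tailstock is still back (x of long_blank in the frame of bench_centres between -0.05 and 0.04 m and y of long_blank in the frame of bench_centres between -0.01 and 0.01 m and z of long_blank in the frame of bench_centres between 0.064 and 0.078 m and angle between the x axis of long_blank and the x axis of bench_centres, either way round below 0.17 rad and value of joint tailstock below 0.07 m), for 0.2 s.
At the end, for the whole second after the job is handed in: The long blank rests between the points, within 10 degrees and 8 mm of their axis, its middle at x = 22 to 37 mm in the bed frame (on the headstock point); tailstock travel 0.086 to 0.105 (snug at 0.096); the short blank within 30 mm of where it lay (x of long_blank in the frame of bench_centres between 0.022 and 0.037 m and y of long_blank in the frame of bench_centres between -0.008 and 0.008 m and z of long_blank in the frame of bench_centres between 0.064 and 0.08 m and angle between the x axis of long_blank and the x axis of bench_centres, either way round below 0.17 rad and value of joint tailstock between 0.086 and 0.105 m and linear speed of long_blank below 0.02 m/s and distance of short_blank from where it was at the start of the episode below 0.03 m); the robot touches nothing.
It fails at once if the short blank is moved more than 30 mm (distance of short_blank from where it was at the start of the episode above 0.03 m).
It also fails if it takes over 58 s, if anything falls off the work surface, if the arm or the gripper's body presses on something with over 40 N, if the wrist force passes 120 N, or if a joint passes its speed limit or range.

## Robot

A 6-joint arm with a two-finger parallel gripper is mounted at the origin on the work surface. World frame = base frame: x ahead of the robot, y to its left, z up, the work surface at z = 0. Lengths are in m, angles in rad, forces in N, time in s.
With the tool pointing down it reaches from about 0.25 to 0.725 m from the base axis. Payload 4 kg.
Tool frame: the origin (TCP) lies at the very end of the fingers, on their centre line; the grasp point (between the pads) lies 19 mm behind it; z points along the fingers, y is the line along which they close (so a half turn about z gives the same grasp; the last joint's range is limited). The gripper opens to 85 mm and grips with 20 to 120 N. Pads are 22 mm wide; open, the fingers measure 114 mm over their backs; the gripper's body (76 mm by 85 mm) begins 54 mm behind the grasp point. The pads swing forward as they close: fully open they stand 13 mm farther back than shut.
Start: joints at [-1.218, 0.241, 0.005, 1.335, 0, 1.571], TCP at [0.173, -0.469, 0.231] pointing down, gripper open.
Joint ranges: [-2.72, 2.72], [-1.05, 1.87], [-1.09, 1.28], [-1.99, 2.15], [-1.42, 1.44], [-3.14, 3.14]. Speed limits (rad/s): [2.79, 2.79, 3.14, 3.14, 3.14, 3.14].

## Interface

Orientations are given as a unit quaternion [x, y, z, w].
In Python, from workcell import bot, vision, workorder gives the robot as it stands.
- The arm moves only by the shell command python3 -m creep 'ROWS' [OPENING]. ROWS is JSON, a list of rows, each a list of 2 entries, a list of its own where there are three numbers: the shift along the tool's x, y, z in mm, then the turn, a rotation vector about the tool's x, y, z in rad. In form: [[[dx, dy, dz], [wx, wy, wz]], ...]. A call has 1 to 12 rows; each row shifts and turns the commanded pose from where the row before left it, along the tool's axes as they then stand; what a row does not reach is not made up. A row lasts 1/8 s, in which the tool goes at most 62.5 mm and 10.7 degrees, less where a joint would pass 70% of its speed; a pose out of reach is approached as far as the arm can. A call is refused whole if a number of a shift passes 62.5 or a number of a turn 0.188, either way. A call with a gripper value outside its range is refused whole. OPENING is the finger opening in mm, from 0 to 85.4, set as the call begins (- or left out, the last holds). The fingers move at their own pace and stop on an object; the grip force is fixed at half the most. Time passes only in rows, so rows that do not move let the fingers close. It gives the time, the measured TCP pose, the force, the opening and the grip force at its end, in the units of the state.
- bot.get_obs(): the state, without advancing time (a new reading comes with each control period).
- vision.camera(name): name is "scene" or "top"; returns a dict with "image" (480x640x3 uint8, blue, green, red), "z_map" (480x640 float32, m along the optical axis (not along the pixel's ray), 0 where there is no reading), "K" (3x3 intrinsics, pixels), "rvec" (rotation vector, rad) and "tvec" (3), from world to camera coordinates, as OpenCV has them. Camera axes: x right, y down, z forward; pixel columns grow to the right and rows downward; lengths in m; the calibration is good to about 2 mm. A picture is of the moment at which its call begins.
- workorder.job_done(): hands the job in; it is judged then, once.
Trained networks look in a picture, given as the dict that the camera call returned (one of the last four; its "shot" number tells which), for a name from the list of things; names that differ only in an ending like _2 or _b are one class to them, and where a whole thing is asked for, a point or a joint stands for the part that bears it (a point fixed in the world has none). Each returns a list of dicts, best first, with "score" (0 to 1); they miss things now and then, are a little off and sometimes report something else, mostly with a low value. They report only what shows in the picture. A call takes as long as a camera call. They do not tell look-alikes from the thing itself.
- vision.spot_in(picture, query): "position" ([column, row] in pixels, amid what is visible of it).
- vision.place_of(picture, query): "position" ([column, row] in pixels: a listed point, or the origin of a listed thing).
The state is a dict: "clock": time; "joint_pos": joint angles; "joint_vel": joint speeds; "tau": joint torques, N m; "eef_pos": TCP position; "tool_rot": TCP orientation; "ft_force": force on the tool from outside, world axes, zero at the start; "ft_torque": the same for the moment, N m; "grip_width": finger opening in m; "grasp_force": force on a finger pad.
Only numpy, scipy, OpenCV 4.12 (cv2) and the standard library are available. Lean on these libraries where they do the work, as an engineer would, in place of code of your own. Each camera call takes 0.05 s, during which the arm holds its last target. There are 200 camera calls.

## Working session

There is one attempt and no reset: what is moved stays moved. The work goes in short steps, Python scripts to look and compute and a shell command to move; the robot and the scene stay as the last step left them, time stands still between calls to the robot, and variables do not carry over. Pictures are saved under pics/ and viewed, at most 10 in all, crops included, and the job is handed in when it is done.

```bash
mkdir -p pics; ls; cat > h.py <<'E'
import numpy as np, cv2
from scipy.spatial.transform import Rotation as R
from workcell import bot, vision, workorder
def cam(n): return vision.camera(n)
def world(p, u, v, z=None):
    """pixel -> world, by z_map, or by plane of height z"""
    Rm=cv2.Rodrigues(np.array(p["rvec"],float))[0]; t=np.array(p["tvec"],float).ravel()
    ray=np.linalg.inv(p["K"])@np.array([u,v,1.])
    if z is None:
        d=p["z_map"][int(round(v)),int(round(u))]; return Rm.T@(ray*d-t)
    o=-Rm.T@t; d=Rm.T@ray; return o+d*(z-o[2])/d[2]
def cloud(p):
    Rm=cv2.Rodrigues(np.array(p["rvec"],float))[0]; t=np.array(p["tvec"],float).ravel()
    v,u=np.mgrid[:480,:640]; d=p["z_map"]
    ray=np.stack([u,v,np.ones_like(u)],-1)@np.linalg.inv(p["K"]).T
    return (ray*d[...,None]-t)@Rm
def proj(p,X): return cv2.projectPoints(np.array(X,float).reshape(-1,3),np.array(p["rvec"],float),np.array(p["tvec"],float),np.array(p["K"],float),None)[0].reshape(-1,2)
E
python3 - <<'E'
from h import *
o=bot.get_obs(); print(o["clock"],o["eef_pos"],o["tool_rot"])
for n in("top","scene"):
    p=cam(n); cv2.imwrite(f"pics/{n}0.png",p["image"])
    for q in("long_blank","short_blank","bench_centres","tailstock"):
        for r in vision.place_of(p,q)[:4]:
            u,v=r["position"]; print(n,q,round(r["score"],2),np.round([u,v]),np.round(world(p,u,v),3))
E
```

```text
pics
0.0 [ 0.17255311 -0.46859825  0.23041392] [ 9.84484004e-01  1.75471113e-01 -1.79932495e-04 -1.04992198e-03]
top long_blank 0.95 [176. 323.] [0.31  0.369 0.039]
top long_blank 0.73 [345. 179.] [0.569 0.077 0.037]
top long_blank 0.58 [259. 223.] [0.488 0.228 0.041]
top short_blank 0.6 [178. 221.] [0.489 0.372 0.036]
top bench_centres 0.88 [445. 203.] [ 0.535 -0.108  0.01 ]Traceback (most recent call last):
  File "<stdin>", line 6, in <module>
ValueError: it knows: bench_centres, long_blank, short_blank
```

View pics/top0.png

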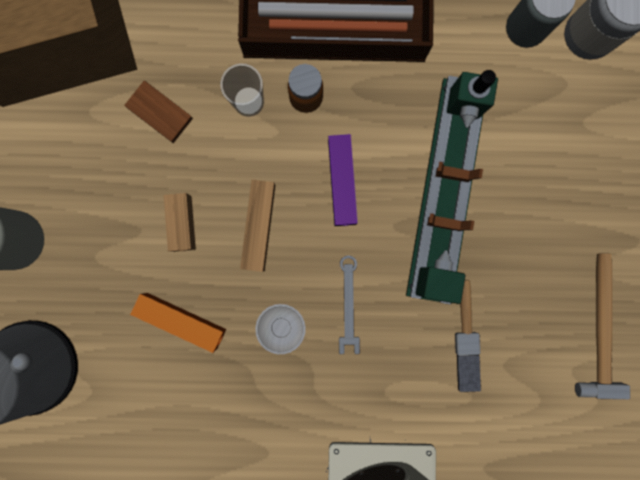

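```bash
python3 - <<'E'
from h import *
p=cam("top"); im=p["image"]; C=cloud(p); h=cv2.cvtColor(im,cv2.COLOR_BGR2HSV)
np.savez("top.npz",C=C,im=im)
# blanks: height 0.03-0.05 pts
for s in [(176,323),(345,179),(259,223),(178,221)]:
    x0=world(p,*s)
    m=(abs(C[...,2]-.039)<.006)&(np.hypot(C[...,0]-x0[0],C[...,1]-x0[1])<.11)&(p["z_map"]>0)
    n,l=cv2.connectedComponents(m.astype(np.uint8)); k=l[s[1],s[0]]
    P=C[l==k][:,:2].astype(np.float32); r=cv2.minAreaRect(P*1000)
    print(s,np.round(r[0]),np.round(r[1]),round(r[2],1),"z",np.median(C[l==k][:,2]).round(4),"hsv",np.median(h[l==k],0))
# green
g=(abs(h[...,0].astype(int)-60)<25)&(h[...,1]>80)&(p["z_map"]>0)
n,l,st,ce=cv2.connectedComponentsWithStats(g.astype(np.uint8))
for i in range(1,n):
    if st[i,4]>60: P=C[l==i]; print("green",ce[i].round(),st[i],P.mean(0).round(3),"zmax",np.percentile(P[:,2],[50,98]).round(3))
p=cam("scene"); cv2.imwrite("pics/scene1.png",p["image"])
E
```

```text
(176, 323) [309. 368.] [161.  41.] 66.6 z 0.039 hsv [ 14. 198. 168.]
(345, 179) [569.  81.] [160.  40.] 5.3 z 0.0391 hsv [138. 160. 122.]
(259, 223) [484. 231.] [ 41. 160.] 84.0 z 0.0391 hsv [ 15. 118. 134.]
(178, 221) [487. 372.] [100.  41.] 6.2 z 0.0391 hsv [ 15. 118. 139.]
green [463. 117.] [ 444   73   53   95 1762] [ 0.679 -0.126  0.054] zmax [0.05  0.106]
green [426. 188.] [407  79  40 216 589] [ 0.562 -0.073  0.011] zmax [0.011 0.014]
green [447. 198.] [436 178  23  40 655] [ 0.544 -0.112  0.011] zmax [0.011 0.015]
green [439. 273.] [ 417  227   47   76 1868] [ 0.408 -0.083  0.073] zmax [0.102 0.107]
```

View pics/scene1.png

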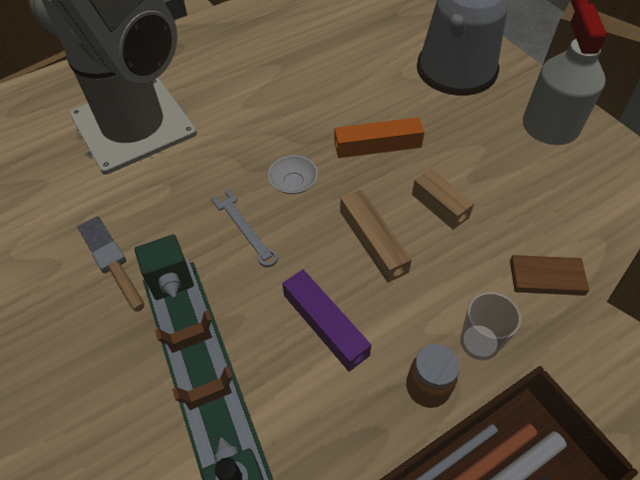

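Look-alikes: orange (176,323), purple (345,179), pale 160 mm blank (259,223) and pale 100 mm blank (178,221), all in top-view pixels. The one meant is (259,223), since it is pale and measures 160 x 41 mm. I'll confirm it in a crop and fit the bed pose.

```bash
cat > bed.py <<'E'
from h import *
from scipy.spatial import cKDTree
from scipy.optimize import minimize
p=cam("top"); C=cloud(p); 
ok=(p["z_map"]>0)
reg=ok&(C[...,0]>.33)&(C[...,0]<.8)&(C[...,1]<-.02)&(C[...,1]>-.24)
m=reg&(abs(C[...,2]-.025)<.007)
n,l,st,ce=cv2.connectedComponentsWithStats(m.astype(np.uint8))
keep=np.isin(l,[i for i in range(1,n) if st[i,4]>50])
P=C[keep]; r=cv2.minAreaRect((P[:,:2]*1000).astype(np.float32)); print("bed rect",r,np.median(P[:,2]))
for nm,a,b in (("tops",.100,.110),("post",.148,.162),("lips",.066,.082)):
    mm=reg&(C[...,2]>a)&(C[...,2]<b)
    n,l,st,ce=cv2.connectedComponentsWithStats(mm.astype(np.uint8),connectivity=8)
    for i in range(1,n):
        if st[i,4]>12:
            Q=C[l==i]; rr=cv2.minAreaRect((Q[:,:2]*1000).astype(np.float32)); print(nm,ce[i].round(),st[i,4],np.round(rr[0]),np.round(rr[1]),round(rr[2],1),np.median(Q[:,2]).round(4))
im=p["image"]; a=cv2.resize(im[160:280,150:370],None,fx=3,fy=3,interpolation=cv2.INTER_CUBIC); b=cv2.resize(im[60:310,400:500],None,fx=1.44,fy=1.44,interpolation=cv2.INTER_CUBIC)
b=b[:360]; out=np.zeros((360,a.shape[1]+b.shape[1],3),np.uint8); out[:,:a.shape[1]]=a; out[:b.shape[0],a.shape[1]:]=b
cv2.imwrite("pics/crop1.png",out[:,:800])
E
python3 bed.py
```

```text
bed rect ((550.0618896484375, -109.22362518310547), (110.22511291503906, 433.2171630859375), 87.43087005615234) 0.02399513872936626
tops [476.  91.] 788 [ 714. -138.] [62. 50.] 80.9 0.1044
tops [445. 286.] 1176 [387. -86.] [62. 52.] 81.5 0.104
post [488.  77.] 196 [ 714. -137.] [23. 24.] 64.9 0.1538
lips [463. 110.] 249 [ 698. -118.] [83. 27.] 27.2 0.0768
lips [482. 111.] 41 [ 686. -152.] [ 8. 21.] 21.3 0.0766
lips [440. 167.] 48 [588. -83.] [10. 16.] 84.0 0.076
lips [479. 174.] 74 [ 578. -150.] [11. 16.] 80.5 0.0743
lips [432. 218.] 45 [499. -70.] [ 9. 16.] 79.9 0.076
lips [470. 225.] 69 [ 488. -135.] [10. 16.] 82.4 0.0744
lips [443. 259.] 121 [430. -87.] [19. 32.] 30.8 0.0775
lips [423. 281.] 65 [391. -57.] [ 4. 52.] 80.4 0.0744
```

View pics/crop1.png

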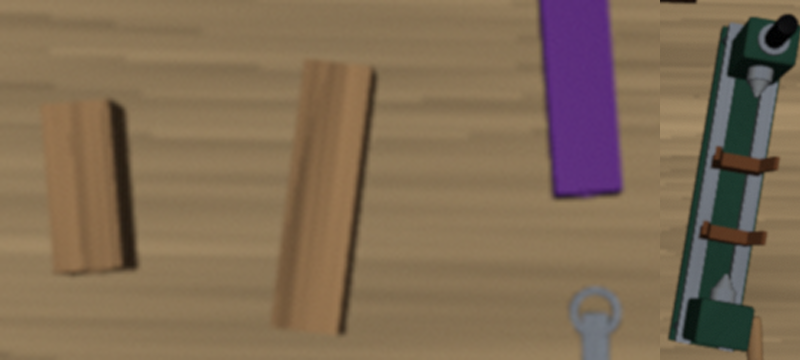

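The crop confirms it: the pale long blank is at crop (325,195), which is top pixel (259,223), beside the clearly shorter one. The bed origin is about (0.538,-0.1095) with +x at 171.1°, the post is at (0.714,-0.137) with travel about 10 mm. Next is a small test turn to learn the sign of j6.

```bash
python3 -m creep '[[[0,0,0],[0,0,-0.15]],[[0,0,0],[0,0,0]]]'; python3 -c "
from h import *
o=bot.get_obs();print(np.round(o['joint_pos'],3),o['eef_pos'],R.from_quat(o['tool_rot']).as_matrix().round(3),o['grip_width'])"
```

```text
clock: 0.6
eef_pos: [0.1728, -0.4692, 0.2312]
tool_rot: [0.969, 0.248, 0.0, -0.0]
ft_force: [-0.4, 0.2, -0.3]
grip_width: 0.0854
grasp_force: 0.0
[-1.218  0.241  0.005  1.335  0.     1.422] [ 0.17275683 -0.46917522  0.23124766] [[ 0.877  0.48  -0.   ]
 [ 0.48  -0.877  0.   ]
 [ 0.    -0.    -1.   ]] 0.0854196740164641
```

```bash
python3 -m creep '[[[0,0,0],[0,0,-0.18]],[[0,0,0],[0,0,-0.18]],[[0,0,0],[0,0,-0.18]],[[0,0,0],[0,0,-0.18]],[[0,0,0],[0,0,-0.18]],[[0,0,0],[0,0,-0.18]],[[0,0,0],[0,0,-0.18]],[[0,0,0],[0,0,-0.18]],[[0,0,0],[0,0,-0.18]],[[0,0,0],[0,0,-0.18]],[[0,0,0],[0,0,-0.18]],[[0,0,0],[0,0,-0.18]]]' 
python3 -m creep '[[[0,0,0],[0,0,-0.13]],[[0,0,0],[0,0,-0.13]],[[0,0,0],[0,0,-0.116]],[[-17,52,0],[0,0,0]],[[-17,52,0],[0,0,0]],[[-17,52,0],[0,0,0]],[[-17,52,0],[0,0,0]],[[-17,52,0],[0,0,0]],[[-17,52,0],[0,0,0]],[[-17,52,0],[0,0,0]],[[-17,52,0],[0,0,0]],[[-17,52,0],[0,0,0]]]' 
python3 -m creep '[[[-17,52,0],[0,0,0]],[[-17,52,0],[0,0,0]],[[-17,52,0],[0,0,0]],[[-17,52,0],[0,0,0]],[[-17,52,0],[0,0,0]],[[0,0,0],[0,0,0]]]' 85
cat > go.py <<'E'
import sys
from h import *
# python3 go.py x y yaw_deg z : needed shift in tool mm / turn about tool z
o=bot.get_obs(); M=R.from_quat(o['tool_rot']).as_matrix(); x,y,yaw,z=map(float,sys.argv[1:5])
e=np.array(o['eef_pos']); print("t",o['clock'],"tcp",e.round(4),"toolx yaw",np.degrees(np.arctan2(M[1,0],M[0,0])).round(2),"tilt",M[:,2].round(3),"w",o['grip_width'],"F",np.round(o['ft_force'],1),"j",np.round(o['joint_pos'],2))
print("shift mm",(M.T@(np.array([x,y,z])-e)*1000).round(1),"turn",round(-np.radians(yaw-np.degrees(np.arctan2(M[1,0],M[0,0]))),3))
E
python3 go.py 0.484 0.231 174 0.008
```

```text
clock: 2.1
eef_pos: [0.1728, -0.4692, 0.2313]
tool_rot: [0.236, 0.972, 0.0, 0.0]
ft_force: [0.3, 0.2, -0.2]
grip_width: 0.0853
grasp_force: 0.0
clock: 3.6
eef_pos: [0.3736, -0.0176, 0.2317]
tool_rot: [0.053, 0.999, -0.0, 0.001]
ft_force: [0.1, -1.1, 0.4]
grip_width: 0.0853
grasp_force: 0.0
clock: 4.35
eef_pos: [0.485, 0.2337, 0.2301]
tool_rot: [0.05, 0.999, 0.0, -0.0]
ft_force: [-1.0, 0.0, -0.1]
grip_width: 0.0849
grasp_force: 0.0
t 4.35 tcp [0.485  0.2337 0.2301] toolx yaw 174.22 tilt [-0.001  0.    -1.   ] w 0.08494075432418845 F [-1.   0.  -0.1] j [0.45 0.32 0.11 1.36 0.   0.55]
shift mm [  0.6  -2.9 222.1] turn 0.004
```

```bash
python3 -m creep '[[[0,-3,50],[0,0,0]],[[0,0,50],[0,0,0]],[[0,0,50],[0,0,0]],[[0,0,40],[0,0,0]],[[0,0,20],[0,0,0]],[[0,0,8],[0,0,0]],[[0,0,0],[0,0,0]]]' 85
python3 go.py 0.484 0.231 174 0.012
python3 -m creep '[[[0,0,0],[0,0,0]],[[0,0,0],[0,0,0]],[[0,0,0],[0,0,0]],[[0,0,0],[0,0,0]],[[0,0,0],[0,0,0]],[[0,0,0],[0,0,0]]]' 30
python3 -m creep '[[[0,0,0],[0,0,0]],[[0,0,-20],[0,0,0]],[[0,0,-45],[0,0,0]],[[0,0,-55],[0,0,0]],[[0,0,-50],[0,0,0]],[[0,0,0],[0,0,0]]]'
python3 go.py 0.548 -0.111 171.1 0.2
```

```text
clock: 5.22
eef_pos: [0.4839, 0.227, 0.0135]
tool_rot: [0.052, 0.999, -0.0, -0.0]
ft_force: [-0.7, -0.3, 0.3]
grip_width: 0.0852
grasp_force: 0.0
t 5.225 tcp [0.4839 0.227  0.0135] toolx yaw 174.03 tilt [-0. -0. -1.] w 0.08516495393590684 F [-0.7 -0.3  0.3] j [ 0.44  0.5  -0.23  0.84 -0.    0.54]
shift mm [0.3 4.  1.5] turn 0.0
clock: 5.98
eef_pos: [0.485, 0.2282, 0.0146]
tool_rot: [0.051, 0.999, 0.001, 0.001]
ft_force: [-0.2, 0.3, 6.4]
grip_width: 0.0388
grasp_force: 63.0
clock: 6.72
eef_pos: [0.4865, 0.2287, 0.1878]
tool_rot: [0.051, 0.999, 0.002, 0.004]
ft_force: [0.8, 0.4, -1.9]
grip_width: 0.0387
grasp_force: 62.3
t 6.725 tcp [0.4865 0.2287 0.1878] toolx yaw 174.11 tilt [ 0.008  0.004 -1.   ] w 0.038748596618113654 F [ 0.8  0.4 -1.9] j [ 0.44  0.33  0.01  1.24 -0.    0.54]
shift mm [ -96.1 -331.5  -12.9] turn 0.053
```

```bash
python3 -m creep '[[[0,0,-10],[0,0,0.053]],[[-16,-46,0],[0,0,0]],[[-16,-46,0],[0,0,0]],[[-16,-46,0],[0,0,0]],[[-16,-47,0],[0,0,0]],[[-16,-47,0],[0,0,0]],[[-17,-47,0],[0,0,0]],[[-16,-47,0],[0,0,0]],[[0,0,0],[0,0,0]],[[0,0,0],[0,0,0]]]'
python3 go.py 0.548 -0.111 171.1 0.2
python3 - <<'E'
from h import *
p=cam("top"); cv2.imwrite("pics/top2.png",p["image"][40:340,340:640].repeat(2,0).repeat(2,1))
p2=cam("scene")
o=[-.988,.155]
for n,q in (("top",p),("scene",p2)):
    print(n,[(r["score"],np.round(r["position"]),world(q,*r["position"]).round(3)) for r in vision.place_of(q,"long_blank")[:4]])
C=cloud(p); m=(p["z_map"]>0)&(C[...,2]>.20)&(C[...,2]<.23)&(C[...,0]>.4)&(C[...,1]<0)&(C[...,1]>-.2)
h=cv2.cvtColor(p["image"],cv2.COLOR_BGR2HSV); m&=(h[...,1]>70)&(abs(h[...,0].astype(int)-15)<8)
P=C[m]; r=cv2.minAreaRect((P[:,:2]*1000).astype(np.float32)); print(len(P),r,np.median(P[:,2]))
# in bed frame
B=np.array([[-.988,.155],[-.155,-.988]])
Q=(P[:,:2]-[.538,-.1095])@B.T*1000; print("bed-frame x",np.percentile(Q[:,0],[0.5,99.5]).round(1),"y",np.percentile(Q[:,1],[.5,50,99.5]).round(1)); 
for a in range(-90,80,20):
    s=Q[(Q[:,0]>a)&(Q[:,0]<a+20)]
    if len(s)>5: print(a,np.percentile(s[:,1],[2,98]).round(1),len(s))
E
```

```text
clock: 7.98
eef_pos: [0.5438, -0.1117, 0.1916]
tool_rot: [0.078, 0.997, 0.0, -0.002]
ft_force: [0.6, 0.0, -1.6]
grip_width: 0.0387
grasp_force: 62.0
t 7.975 tcp [ 0.5438 -0.1117  0.1916] toolx yaw 171.04 tilt [-0.003  0.001 -1.   ] w 0.038684071996642894 F [ 0.6  0.  -1.6] j [-0.2   0.37  0.08  1.29  0.   -0.05]
shift mm [-4.   1.4 -8.4] turn -0.001
top [(0.93, array([177., 323.]), array([0.311, 0.367, 0.041])), (0.86, array([340., 178.]), array([0.572, 0.086, 0.04 ])), (0.64, array([481., 179.]), array([ 0.532, -0.086,  0.273]))]
scene [(0.91, array([380., 136.]), array([0.323, 0.358, 0.04 ])), (0.84, array([169., 314.]), array([ 0.554, -0.115,  0.218])), (0.69, array([326., 316.]), array([0.574, 0.079, 0.041]))]
2329 ((542.3712158203125, -113.14451599121094), (48.65114974975586, 161.10809326171875), 80.50043487548828) 0.2161185388289863
bed-frame x [-84.1  75.3] y [-18.9  -2.7  21.6]
-90 [-18.3  19.3] 296
-70 [-18.4   6.8] 258
-50 [-18.6  -3.2] 89
-10 [-18.9  21.9] 215
10 [-18.5  20.6] 435
30 [-18.6  20.5] 447
50 [-18.8  20.7] 438
70 [-18.7  19.9] 151
```

View pics/top2.png

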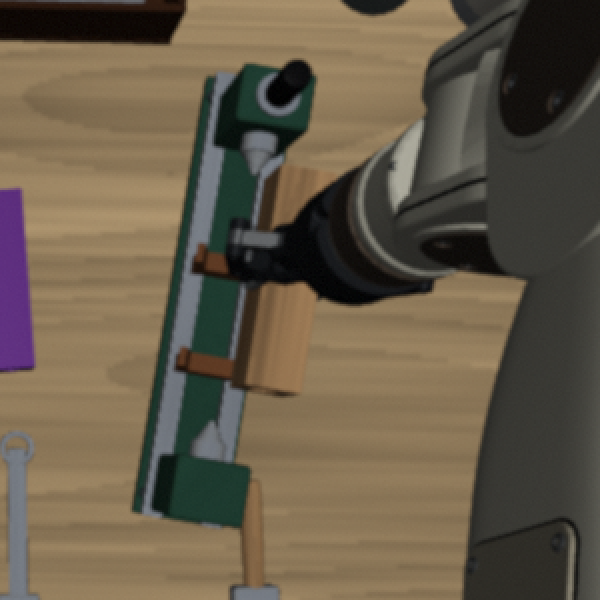

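The blank is held level and in line. Its top is at z=0.216 and in the bed frame it spans x -84..75 mm with y about +1 mm. I'll correct and lower it.

```bash
python3 -m creep '[[[-4,1,25],[0,0,0]],[[0,0,35],[0,0,0]],[[0,0,25],[0,0,0]],[[0,0,15],[0,0,0]],[[0,0,8],[0,0,0]],[[0,0,0],[0,0,0]],[[0,0,4],[0,0,0]],[[0,0,4],[0,0,0]],[[0,0,3],[0,0,0]],[[0,0,0],[0,0,0]],[[0,0,0],[0,0,0]]]'
python3 go.py 0.546 -0.1105 171.1 0.0666
```

```text
clock: 9.55
eef_pos: [0.5491, -0.1117, 0.0744]
tool_rot: [0.078, 0.997, -0.0, 0.0]
ft_force: [0.4, -0.6, -2.2]
grip_width: 0.0392
grasp_force: 62.1
t 9.55 tcp [ 0.5491 -0.1117  0.0744] toolx yaw 171.07 tilt [ 0. -0. -1.] w 0.03922434640690334 F [ 0.4 -0.6 -2.2] j [-0.2   0.47 -0.09  1.01  0.   -0.04]
shift mm [3.3 0.7 7.8] turn -0.001
```

```bash
python3 -m creep '[[[0,0,3],[0,0,0]],[[0,0,3],[0,0,0]],[[0,0,1],[0,0,0]],[[0,0,0],[0,0,0]],[[0,0,0],[0,0,0]]]'
python3 go.py 0.546 -0.1105 171.1 0.0666
python3 -m creep '[[[0,0,0],[0,0,0]],[[0,0,0],[0,0,0]],[[0,0,0],[0,0,0]],[[0,0,0],[0,0,0]],[[0,0,0],[0,0,0]]]' 75
python3 -m creep '[[[0,0,-15],[0,0,0]],[[0,0,-40],[0,0,0]],[[0,0,-50],[0,0,0]],[[0,0,-40],[0,0,0]],[[0,0,0],[0,0,0]]]'
python3 go.py 0.714 -0.137 171.1 0.22
cat > blank.py <<'E'
from h import *
import sys
p=cam("top"); C=cloud(p); h=cv2.cvtColor(p["image"],cv2.COLOR_BGR2HSV); hh=h[...,0].astype(int)
B=np.array([[-.988,.155],[-.155,-.988]]); Q=(C[...,:2]-[.538,-.1095])@B.T*1000
m=(p["z_map"]>0)&(abs(C[...,2]-.090)<.006)&(abs(Q[...,0])<110)&(abs(Q[...,1])<40)&(h[...,1]>70)&(abs(hh-15)<8)
P=Q[m]; print(len(P),cv2.minAreaRect(P.astype(np.float32)),"z",np.median(C[m][:,2]))
print("x",np.percentile(P[:,0],[1,99]).round(1),"y",np.percentile(P[:,1],[2,98]).round(1))
m=(p["z_map"]>0)&(C[...,2]>.148)&(C[...,2]<.160)&(abs(Q[...,1])<25)&(Q[...,0]<-60)&(Q[...,0]>-210)&(h[...,2]<80)
P=Q[m]; print("post",len(P),np.median(P,0) if len(P) else None, P.min(0) if len(P) else None,P.max(0) if len(P) else None)
if len(sys.argv)>1: cv2.imwrite(sys.argv[1],p["image"][40:340,340:640].repeat(2,0).repeat(2,1))
E
python3 blank.py
```

```text
clock: 10.18
eef_pos: [0.5491, -0.1117, 0.0674]
tool_rot: [0.078, 0.997, -0.0, 0.0]
ft_force: [-0.0, -0.0, -1.6]
grip_width: 0.0391
grasp_force: 62.1
t 10.175 tcp [ 0.5491 -0.1117  0.0674] toolx yaw 171.08 tilt [ 0. -0. -1.] w 0.0390881448288145 F [-0.  -0.  -1.6] j [-0.2   0.48 -0.1   1.   -0.   -0.04]
shift mm [3.2 0.7 0.8] turn -0.0
clock: 10.8
eef_pos: [0.5491, -0.1117, 0.0674]
tool_rot: [0.078, 0.997, -0.0, 0.0]
ft_force: [-0.4, -0.0, -0.4]
grip_width: 0.0751
grasp_force: 0.0
clock: 11.42
eef_pos: [0.5517, -0.1122, 0.2178]
tool_rot: [0.078, 0.997, -0.001, 0.005]
ft_force: [1.2, -0.1, 0.3]
grip_width: 0.0752
grasp_force: 0.0
t 11.425 tcp [ 0.5517 -0.1122  0.2178] toolx yaw 171.08 tilt [ 0.01  -0.002 -1.   ] w 0.07519065148992368 F [ 1.2 -0.1  0.3] j [-0.2   0.36  0.14  1.34 -0.   -0.04]
shift mm [-164.2    0.7   -0.5] turn -0.0
1687 ((-9.421493530273438, 1.252176284790039), (41.53059005737305, 159.65289306640625), 89.75532531738281) z 0.0901043165285292
x [-63.5  69.6] y [-19.1  20.2]
post 190 [-176.93177332   -0.76035431] [-189.49058448  -10.91543413] [-166.73778449   12.03910534]
```

The blank lies in the saddles at x=-9, y about 1 mm and z=70 mm. Next I tilt the tool outward for reach and go to the post.

```bash
python3 -m creep '[[[-30,0,-5],[0,-0.12,0]],[[-30,0,0],[0,-0.12,0]],[[-30,0,0],[0,-0.11,0]],[[0,0,0],[0,0,0]]]'
python3 go.py 0.720 -0.138 171.1 0.2; python3 go.py 0.720 -0.138 171.1 0.125
```

```text
clock: 11.98
eef_pos: [0.6356, -0.1252, 0.2269]
tool_rot: [0.077, 0.982, -0.013, 0.172]
ft_force: [-0.8, 0.3, -0.2]
grip_width: 0.0752
grasp_force: 0.0
t 11.975 tcp [ 0.6356 -0.1252  0.2269] toolx yaw 171.07 tilt [ 0.336 -0.053 -0.94 ] w 0.07520963149649441 F [-0.8  0.3 -0.2] j [-0.2   0.27 -0.03  0.92  0.02 -0.04]
shift mm [-71.1   0.5  54.3] turn -0.001
t 11.975 tcp [ 0.6356 -0.1252  0.2269] toolx yaw 171.07 tilt [ 0.336 -0.053 -0.94 ] w 0.07520963149649441 F [-0.8  0.3 -0.2] j [-0.2   0.27 -0.03  0.92  0.02 -0.04]
shift mm [-45.6   0.5 124.8] turn -0.001
```

```bash
python3 -m creep '[[[-35,0,27],[0,0,0]],[[-36,0,27],[0,0,0]],[[8,0,24],[0,0,0]],[[9,0,24],[0,0,0]],[[8,0,22],[0,0,0]],[[0,0,0],[0,0,0]],[[0,0,0],[0,0,0]]]'
python3 go.py 0.720 -0.138 171.1 0.125; python3 blank.py pics/post.png
```

```text
clock: 12.85
eef_pos: [0.7218, -0.1388, 0.1278]
tool_rot: [0.077, 0.982, -0.014, 0.173]
ft_force: [0.1, 0.5, 1.3]
grip_width: 0.0749
grasp_force: 0.0
t 12.85 tcp [ 0.7218 -0.1388  0.1278] toolx yaw 171.08 tilt [ 0.338 -0.053 -0.94 ] w 0.07489264803451756 F [0.1 0.5 1.3] j [-0.2   0.51  0.06  0.77  0.01 -0.04]
shift mm [2.7 0.5 2. ] turn -0.0
2355 ((-9.783523559570312, 1.0277957916259766), (41.222904205322266, 160.29107666015625), 89.73067474365234) z 0.09015479315319712
x [-88.2  69.1] y [-19.   20.3]
post 0 None None None
```

View pics/post.png

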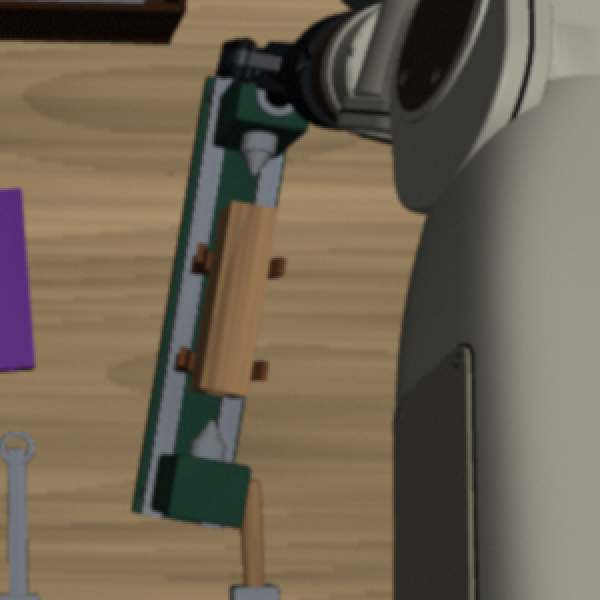

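```bash
python3 -m creep '[[[0,0,0],[0,0,0]],[[0,0,0],[0,0,0]],[[0,0,0],[0,0,0]],[[0,0,0],[0,0,0]],[[0,0,0],[0,0,0]],[[0,0,0],[0,0,0]],[[0,0,0],[0,0,0]]]' 10
python3 go.py 0.720 -0.138 171.1 0.125
python3 -m creep '[[[4.7,0,-1.7],[0,0,0]],[[9.4,0,-3.4],[0,0,0]],[[9.4,0,-3.4],[0,0,0]],[[9.4,0,-3.4],[0,0,0]],[[9.4,0,-3.4],[0,0,0]],[[0,0,0],[0,0,0]],[[0,0,0],[0,0,0]]]'
python3 go.py 0.720 -0.138 171.1 0.125; python3 blank.py
```

```text
clock: 13.78
eef_pos: [0.722, -0.1384, 0.1282]
tool_rot: [0.076, 0.982, -0.013, 0.174]
ft_force: [-3.2, 1.4, 5.2]
grip_width: 0.0223
grasp_force: 58.9
t 13.775 tcp [ 0.722  -0.1384  0.1282] toolx yaw 171.09 tilt [ 0.34  -0.053 -0.939] w 0.022315248799246797 F [-3.2  1.4  5.2] j [-0.2   0.51  0.06  0.77  0.01 -0.04]
shift mm [3.  0.1 2.4] turn -0.0
clock: 14.65
eef_pos: [0.6774, -0.1314, 0.1282]
tool_rot: [0.076, 0.982, -0.013, 0.174]
ft_force: [-1.5, 2.2, 7.4]
grip_width: 0.0222
grasp_force: 59.6
t 14.65 tcp [ 0.6774 -0.1314  0.1282] toolx yaw 171.1 tilt [ 0.34  -0.053 -0.939] w 0.022167813638666878 F [-1.5  2.2  7.4] j [-0.2   0.43 -0.08  0.72  0.02 -0.04]
shift mm [-39.4   0.   17.9] turn -0.0
2362 ((-19.81951904296875, 1.4355087280273438), (46.18869400024414, 181.332763671875), 87.78521728515625) z 0.0902302153715845
x [-88.   69.3] y [-19.1  20.3]
post 0 None None None
```

```bash
python3 -m creep '[[[5.6,0,-2],[0,0,0]],[[5.6,0,-2],[0,0,0]],[[5.6,0,-2],[0,0,0]],[[5.6,0,-2],[0,0,0]],[[5.6,0,-2],[0,0,0]],[[0,0,0],[0,0,0]],[[0,0,0],[0,0,0]]]'
python3 go.py 0.720 -0.138 171.1 0.125
python3 -m creep '[[[1.9,0,-0.7],[0,0,0]],[[1.9,0,-0.7],[0,0,0]],[[1.9,0,-0.7],[0,0,0]],[[0,0,0],[0,0,0]]]'
python3 go.py 0.720 -0.138 171.1 0.125;python3 blank.py
```

```text
clock: 15.58
eef_pos: [0.649, -0.1269, 0.1282]
tool_rot: [0.076, 0.982, -0.013, 0.175]
ft_force: [2.0, 2.8, 6.6]
grip_width: 0.0221
grasp_force: 59.4
t 15.575 tcp [ 0.649  -0.1269  0.1282] toolx yaw 171.1 tilt [ 0.341 -0.053 -0.938] w 0.022087430618220744 F [2.  2.8 6.6] j [-0.2   0.37 -0.16  0.69  0.02 -0.04]
shift mm [-66.4  -0.   27.8] turn -0.0
clock: 16.08
eef_pos: [0.6435, -0.126, 0.1282]
tool_rot: [0.076, 0.981, -0.013, 0.175]
ft_force: [4.1, 3.6, 5.1]
grip_width: 0.0221
grasp_force: 59.3
t 16.075 tcp [ 0.6435 -0.126   0.1282] toolx yaw 171.1 tilt [ 0.342 -0.053 -0.938] w 0.022080078316116608 F [4.1 3.6 5.1] j [-0.2   0.36 -0.17  0.68  0.02 -0.04]
shift mm [-71.5  -0.   29.9] turn 0.0
2369 ((23.476600646972656, 0.8311729431152344), (160.40257263183594, 41.591651916503906), 0.2726088762283325) z 0.09035242523655591
x [-54.4 102.2] y [-18.9  20.3]
post 0 None None None
```

```bash
python3 -m creep '[[[1.9,0,-0.7],[0,0,0]],[[1.9,0,-0.7],[0,0,0]],[[0,0,0],[0,0,0]]]'; python3 -m creep '[[[1.9,0,-0.7],[0,0,0]],[[0,0,0],[0,0,0]]]'; python3 -m creep '[[[1.9,0,-0.7],[0,0,0]],[[0,0,0],[0,0,0]]]'
python3 go.py 0.720 -0.138 171.1 0.125;python3 blank.py
```

```text
clock: 16.5
eef_pos: [0.6396, -0.1254, 0.1282]
tool_rot: [0.076, 0.981, -0.013, 0.175]
ft_force: [5.0, 2.1, 3.9]
grip_width: 0.0224
grasp_force: 59.2
clock: 16.75
eef_pos: [0.6377, -0.1251, 0.1282]
tool_rot: [0.076, 0.981, -0.013, 0.175]
ft_force: [5.1, 3.3, 2.9]
grip_width: 0.0222
grasp_force: 59.2
clock: 17.0
eef_pos: [0.6367, -0.125, 0.1283]
tool_rot: [0.076, 0.981, -0.013, 0.176]
ft_force: [9.3, 2.1, 0.1]
grip_width: 0.0223
grasp_force: 59.1
t 17.0 tcp [ 0.6367 -0.125   0.1283] toolx yaw 171.1 tilt [ 0.344 -0.053 -0.937] w 0.022312696958106747 F [9.3 2.1 0.1] j [-0.2   0.35 -0.2   0.67  0.02 -0.04]
shift mm [-77.9  -0.   32.4] turn 0.0
2368 ((29.67552947998047, 0.22510910034179688), (160.0088348388672, 41.255157470703125), 0.08454138785600662) z 0.09104679728926551
x [-48.7 108. ] y [-19.7  19.5]
post 0 None None None
```

The force is rising, the blank is at x=29.7, and y has centred on the points. One more nudge, then release and back off upward.

```bash
python3 -m creep '[[[1.5,0,-0.5],[0,0,0]],[[0,0,0],[0,0,0]],[[0,0,0],[0,0,0]]]'; python3 -m creep '[[[0,0,0],[0,0,0]],[[0,0,0],[0,0,0]],[[0,0,0],[0,0,0]],[[0,0,0],[0,0,0]],[[0,0,0],[0,0,0]]]' 70
python3 -m creep '[[[0,0,-20],[0,0,0]],[[0,0,-40],[0,0,0]],[[0,0,-50],[0,0,0]],[[0,-50,-20],[0,0,0]],[[0,-50,0],[0,0,0]],[[0,-50,0],[0,0,0]],[[0,-50,0],[0,0,0]],[[0,0,0],[0,0,0]]]'
python3 go.py 0.720 -0.138 171.1 0.125; python3 blank.py pics/end.png
```

```text
clock: 17.42
eef_pos: [0.6365, -0.1249, 0.1283]
tool_rot: [0.076, 0.981, -0.013, 0.177]
ft_force: [14.1, 0.7, -3.5]
grip_width: 0.022
grasp_force: 59.3
clock: 18.05
eef_pos: [0.632, -0.1249, 0.1269]
tool_rot: [0.077, 0.982, -0.014, 0.173]
ft_force: [-0.4, 0.1, -0.1]
grip_width: 0.07
grasp_force: 0.0
clock: 19.05
eef_pos: [0.5561, -0.319, 0.2489]
tool_rot: [0.079, 0.982, -0.014, 0.173]
ft_force: [-0.1, 0.4, 0.0]
grip_width: 0.0701
grasp_force: 0.0
t 19.05 tcp [ 0.5561 -0.319   0.2489] toolx yaw 170.77 tilt [ 0.338 -0.056 -0.939] w 0.0700598099274207 F [-0.1  0.4  0. ] j [-0.59  0.27  0.03  1.01  0.14 -0.4 ]
shift mm [-82.2 205.1 161.7] turn -0.006
2382 ((20.014358520507812, 0.5279922485351562), (48.323001861572266, 180.31704711914062), 86.69684600830078) z 0.09110884084337631
x [-48.9 108. ] y [-19.7  19.5]
post 188 [-91.31929898  -0.76623654] [-103.9926839  -11.5040255] [-80.48768873  11.47862536]
```

View pics/end.png

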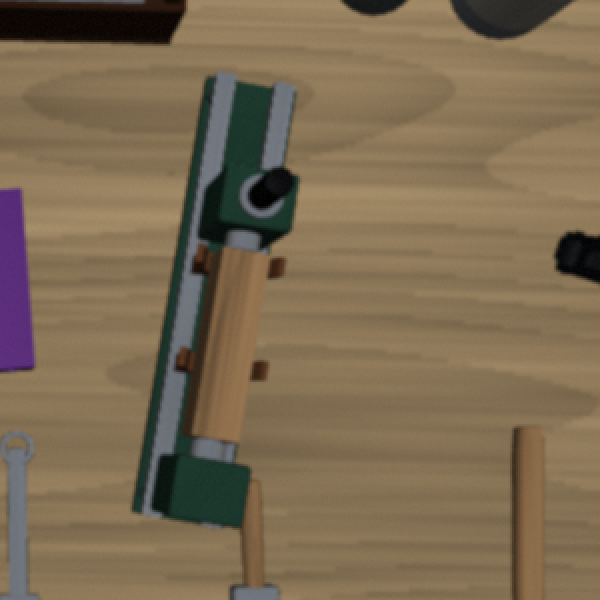

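The picture shows the blank held between both points, with its middle at crop (230,340). The tailstock post is at bed x about -91.5 mm, so travel is about 0.096. The gripper is clear, so I'm handing in.

```bash
python3 -c "
from workcell import workorder
print(workorder.job_done())"
```

```text
the job is handed in; nothing more can be done
None
```

The job is handed in: the long blank is held between both points with its middle at about x = 30 mm, tailstock travel about 0.096 m, the gripper clear and the short blank never approached; the hand-in call returned no verdict.

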